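# Change the workpiece in the tilted drilling jig

### The arm

A 6-joint arm with a two-finger parallel gripper is mounted at the origin on a cart in front of the work surface, level with it; the furniture and walls round the work are solid. World frame = base frame: x ahead of the robot, y to its left, z up, the work surface at z = 0. Lengths are in m, angles in degrees, forces in N, time in s.
With the tool pointing down it reaches from about 0.425 to 0.95 m from the base axis. Payload 3.5 kg.
Tool frame: the origin (TCP) lies on the centre line of the jaws, within the pads' length; the fingertips stand 8 mm ahead of it and the grasp point (between the pads) lies 11 mm behind it; z points along the fingers, y is the line along which they close (so a half turn about z gives the same grasp; the last joint's range is limited). The gripper opens to 85 mm and grips with 20 to 120 N. Pads are 22 mm wide; open, the fingers measure 114 mm over their backs; the gripper's body (76 mm by 85 mm) begins 54 mm behind the grasp point. The pads swing forward as they close: fully open they stand 13 mm farther back than shut.
Start: joints at [58.499, 16.404, 90.338, -0, 73.258, -8.594], TCP at [0.263, 0.622, 0.239] pointing down, gripper open.
Joint ranges: [-158.93, 158.93], [-51.34, 127.21], [12.03, 142.37], [-87.48, 267.48], [13.55, 161.25], [-162.69, 162.69]. Speed limits (degrees/s): [159.86, 159.86, 180, 180, 180, 180].

### API

Orientations are given as [roll, pitch, yaw] about the fixed x, y, z axes, in that order (R = Rz(yaw) Ry(pitch) Rx(roll)).
In Python, from station import robot, solver, read_camera, get_calibration, sign_off, status gives the robot as it stands. The module is installed in compiled form; this text tells all that it offers. Calls block until the motion is done:
- robot.movep(position, orientation): joint-space move of the TCP to a pose.
- robot.movel(position, ori=None, v=0.15): straight line of the TCP; ori=None keeps the orientation; v is the mean speed in m/s.
- robot.move_joints(angles): joint-space move.
- robot.gripper_to(opening, squeeze=None): finger opening in m; squeeze is the grip in N (None keeps the last); returns when the fingers have stopped.
- robot.pause(seconds).
- solver.ik(position, orientation): joint angles nearest the present ones, or None.
- read_camera(name): name is "scene" or "top" or "wrist"; returns (picture, depth): 420x560x3 uint8, red, green, blue; 420x560 float32, m along the optical axis (not along the pixel's ray), 0 where there is no reading.
- get_calibration(name): a dict with "K" (3x3 intrinsics, pixels), "rvec" (rotation vector, rad) and "tvec" (3), from world to camera coordinates, as OpenCV has them. Camera axes: x right, y down, z forward; pixel columns grow to the right and rows downward; lengths in m; the calibration is good to about 2 mm. The wrist camera is an equidistant fisheye: a pixel r from the principal point sees the ray r / f radians off the axis. A picture is of the moment at which its call begins: read the wrist's pose just before it. get_calibration takes no time and is no camera call; for the wrist camera it gives the pose at the moment of the call.
A pose or a line that the arm cannot do raises robot.Unreachable and nothing moves.
- sign_off(): hands the job in; it is judged then, once.
Readings, each from a call of its own:
- status.get_time_s(): time.
- status.get_qpos(): joint angles.
- status.get_dq(): joint speeds.
- status.get_effort(): joint torques, N m.
- status.get_tool_pos(): TCP position.
- status.get_ee_rot(): TCP orientation.
- status.get_ft_force(): force on the tool from outside, world axes, zero at the start.
- status.get_torque(): the same for the moment, N m.
- status.get_grip_width(): finger opening in m.
- status.get_grip_force(): force on a finger pad.
Only numpy, scipy, OpenCV 4.12 (cv2) and the standard library are available. Lean on these libraries where they do the work, as an engineer would, in place of code of your own. Each camera call takes 0.05 s, during which the arm holds its last target. There are 200 camera calls.

### The job

Get the end-drilling jig ready for the next piece: first take the leftover thin offcut off its tilted bed and put it in the grey scrap tray. Then lay the thick pine block crosswise on the bed, flat, with its long side home against the two ledge stops and its end against the left end stop where the drill bush is, and swing the wooden cam lever round to the right until it jams tight on the block. Do not shove or knock over the other things on the bench.

Things in the scene. Friction and masses are not known exactly. Their poses are not given: they have to be found in the camera images.
- jig: the shop-made end-drilling jig, fixed to the bench: a plywood base board 15 mm thick that carries the tilted bed. Origin under the base, z up, x away from its front. The board spans x -85..95, y -120..100 mm; the jig is at most 150 mm high, but for the lever's grip (up to 185 mm)
- bed: the jig's plywood bed, tilted 35 degrees, rising away from the jig's front. Origin on its surface, 55 mm above the bench; x runs up the slope, y to the left, z out of the surface. The surface spans x -22..150, y -88..77 mm. A home block has its 58 mm side along x, its 110 mm side along y and its centre at (29, 0, 19) mm of this frame
- ledge_stops (a point): point on the bed midway between the two low wooden ledge stops, at bed (0, 0, 0). Each stop is 28 mm wide (bed y -54..-26 and 26..54 mm), 16 mm high and fills bed x -16..0; the block's long side bears on their uphill faces at bed x = 0. The 52 mm gap between them is open, so a finger can pass there
- end_stop (a point): middle of the inner face of the end stop, the wooden block with the steel drill bush at the left of the bed; at bed (27, 55, 17) mm. It is 34 mm high and fills bed x 9..45, y 55..75 mm; the block's left end bears on its face at bed y = 55 mm
- cam_turn (a joint): turn of the wooden cam lever on the bed; grows clockwise seen from above the bed. 0 = open: it points up the slope, 10 degrees to the left. Starts at 0 to 0.3, stays where it is left (stiff, 0.2 N m). Its cam meets a home block at about 1.4 and jams at about 1.45 to 1.6 (10 to 20 N at the grip; 3 N before), wedging the block down against the ledge stops; with no block it runs on to 2.1
- lever_grip (a point): centre of the top of the upright round wooden grip (19 mm across, from 2 to 40 mm above the bed) at the end of the cam lever, 78 mm from the pivot; push it sideways or pinch it
- cam_lever: the cam lever: a round wooden cam, radius 22 mm, 18 mm high, 8 mm off-centre, with a straight arm 15 mm wide and 18 mm high. Origin on the bed's surface at the pivot, bed (82.7, -38, 0) mm. When open it leaves about 8 mm beside a home block; a block lying up to 6 mm too far up the slope is pushed down by it
- offcut: the leftover thin pine offcut, 44 x 85 x 19 mm (x, y, z), lying on the bed where the block must go: its 85 mm side along the bed's y, its downhill side against the ledge stops. About 35 g. Origin at the centre of its underside
- offcut_mid (a point): centre of the offcut
- block: the next workpiece: the thick pine block, 58 x 110 x 38 mm (x, y, z), about 0.1 kg, lying flat on the bench, 38 mm high; 58 mm is the side to grip. Origin at the centre of its underside. It may be turned end for end or upside down
- block_mid (a point): centre of the block
- scrap_tray: the grey open plastic scrap tray, 158 x 130 mm over its rim, 50 mm high, walls and floor 4 mm (inside 142 mm along its x, 112 mm along its y), fixed. Origin at the centre of its underside
- glue: the navy glue bottle with white nozzle, standing, 51 mm across, 184 mm tall; a bystander. Origin at the centre of its underside
- oil: the small cream bottle with red nozzle, standing, 40 mm across, 118 mm tall; a bystander. Origin at the centre of its underside
- black_tape: the roll of black electrical tape lying flat, 65 mm across, 19 mm high; a bystander. Origin at the centre of its underside
- sander: the cork sanding block, 62 x 104 x 30 mm, near the cabinets; not the workpiece; a bystander. Origin at the centre of its underside
- torch: the black pocket torch lying flat, 38 x 125 x 38 mm, long along its y; a bystander. Origin at the centre of its underside
- cell: the orange AA battery lying, 14 x 50 x 14 mm, long along its y; a bystander. Origin at the centre of its underside

How it is judged (in metres and radians):
On the way, in this order (a step that is already met when the one before it is completed fails the run):
1. the offcut is out of the jig and lies in the scrap tray, let go (x of offcut_mid in the frame of scrap_tray between -0.071 and 0.071 m and y of offcut_mid in the frame of scrap_tray between -0.056 and 0.056 m and z of offcut_mid in the frame of scrap_tray below 0.042 m and contact force between the fingers and offcut below 0.1 N), for 0.2 s.
2. the block lies flat on the bed, within about 9 mm of its stops, with the cam lever still open (x of block_mid in the frame of bed between 0.027 and 0.038 m and y of block_mid in the frame of bed between -0.01 and 0.003 m and z of block_mid in the frame of bed between 0.015 and 0.022 m and angle between the y axis of block and the y axis of bed, either way round below 0.15 rad and angle between the z axis of block and the z axis of bed, either way round below 0.15 rad and value of joint cam_turn below 0.9 rad), for 0.2 s.
3. the cam lever is swung round and presses on the block (value of joint cam_turn above 1.3 rad and contact force between cam_lever and block above 2 N), for 0.2 s.
At the end, for the whole second after the job is handed in: The block lies flat on the bed (long side and face aligned within 0.06 rad), at most 2 mm from the ledge stops and 4 mm from the end stop; the cam lever is swung past 1.3 rad and still presses on the block with more than 2 N; the offcut lies inside the scrap tray; both at rest (all of step 3 and x of block_mid in the frame of bed between 0.027 and 0.031 m and y of block_mid in the frame of bed between -0.004 and 0.0025 m and z of block_mid in the frame of bed between 0.015 and 0.022 m and angle between the y axis of block and the y axis of bed, either way round below 0.06 rad and angle between the z axis of block and the z axis of bed, either way round below 0.06 rad and x of offcut_mid in the frame of scrap_tray between -0.071 and 0.071 m and y of offcut_mid in the frame of scrap_tray between -0.056 and 0.056 m and z of offcut_mid in the frame of scrap_tray below 0.042 m and linear speed of each of block, offcut below 0.02 m/s); the robot touches nothing.
It fails at once if a bystander (bottle, tape roll, sanding block, torch or battery) is shoved or knocked over: its origin moved more than 4 cm, or a bottle tipped (distance of any of glue, oil, black_tape, sander, torch, cell from where it was at the start of the episode above 0.04 m or angle between any of glue, oil's own z axis and vertical above 0.6 rad).
It also fails if it takes over 72 s, if anything falls off the work surface, if the arm or the gripper's body presses on something with over 40 N, if the wrist force passes 120 N, or if a joint passes its speed limit or range.

## Working session

There is one attempt and no reset: what is moved stays moved. The work goes in short steps, each a Python script; the robot and the scene stay as the last script left them, time stands still between calls to the robot, and variables do not carry over. Pictures are saved under pics/ and viewed, at most 10 in all, crops included, and the job is handed in when it is done.

```bash
mkdir -p pics; cat > h.py <<'E'
import numpy as np, cv2
from station import robot, solver, read_camera, get_calibration, sign_off, status
from scipy.spatial.transform import Rotation as Rn
def cloud(name):
    im,d=read_camera(name); c=get_calibration(name)
    K=np.array(c["K"]);R=cv2.Rodrigues(np.array(c["rvec"],float))[0];t=np.array(c["tvec"],float).ravel()
    v,u=np.indices(d.shape)
    P=np.stack([(u-K[0,2])/K[0,0]*d,(v-K[1,2])/K[1,1]*d,d],-1)
    W=(P-t)@R
    W[d==0]=np.nan
    return im,W
def save(n,im): cv2.imwrite(f"pics/{n}.png",im[:,:,::-1])
E
python3 - <<'E'
from h import *
for n in("top","scene"):
    im,W=cloud(n); save(n+"0",im); np.savez(n+"0.npz",im=im,W=W)
    c=get_calibration(n); R=cv2.Rodrigues(np.array(c["rvec"],float))[0]
    print(n,-R.T@np.array(c["tvec"]).ravel(),R[2],c["K"])
E
```

```text
top [ 0.30814661 -0.01635988  1.48164565] [ 0.15524444  0.00422368 -0.98786706] [[438.7124328    0.         278.72650242]
 [  0.         438.7124328  204.73081447]
 [  0.           0.           1.        ]]
scene [-0.05832158 -0.9055221   1.11790447] [ 0.41690812  0.61195056 -0.67208937] [[378.98420268   0.         280.07043612]
 [  0.         378.98420268 204.14658728]
 [  0.           0.           1.        ]]
```

View pics/top0.png

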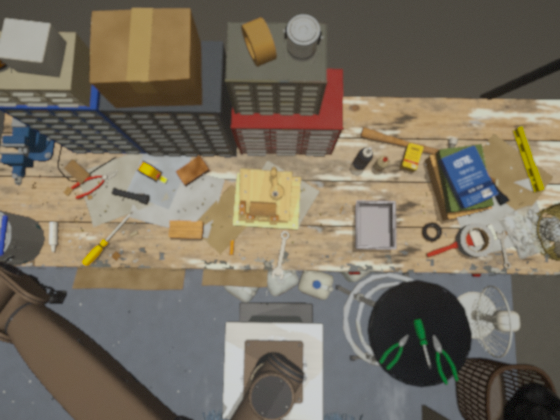

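View pics/scene0.png

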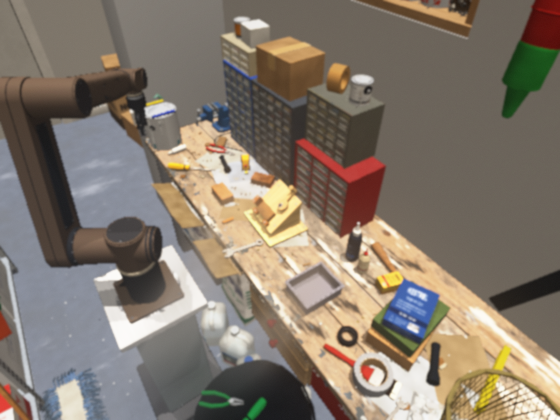

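The top view shows the jig at about (267,197) with the offcut at (264,210), the block at (186,230), the tray at (376,226), the bottles at (363,157) and (382,160), and the tape at (432,232). The sander is at (193,171), the torch at (131,195) and the cell at (233,247). The scene view agrees with this layout.

```bash
python3 - <<'E'
from h import *
D=np.load("top0.npz");im,W=D["im"],D["W"]
for n,(u,v) in dict(jig=(267,197),off=(264,210),block=(186,230),tray=(376,226),glue=(363,157),oil=(382,160),tape=(432,225),sander=(193,171),torch=(131,195),cell=(233,247),bench=(330,240),lever=(274,180)).items(): print(n,W[v,u].round(3))
# block
def box(u0,u1,v0,v1,zl,zh,name):
    S=W[v0:v1,u0:u1]; m=(S[...,2]>zl)&(S[...,2]<zh); p=S[m][:,:2].astype(np.float32)
    r=cv2.minAreaRect(p*1000); print(name,m.sum(),[np.round(x,1) for x in r],np.median(S[m][:,2]))
box(160,212,212,250,.025,.05,"block")
box(345,405,195,260,.040,.065,"tray")
# bed plane ransac
S=W[165:230,232:305].reshape(-1,3);S=S[np.isfinite(S[:,2])&(S[:,2]>.03)]
rng=np.random.default_rng(0);best=0
for _ in range(3000):
    a=S[rng.choice(len(S),3,False)];n=np.cross(a[1]-a[0],a[2]-a[0]);L=np.linalg.norm(n)
    if L<1e-6: continue
    n/=L;n*=np.sign(n[2])
    if abs(np.degrees(np.arccos(n[2]))-35)>5: continue
    k=abs((S-a[0])@n)<.003
    if k.sum()>best:best=k.sum();B=k
c=S[B].mean(0);n=np.linalg.svd(S[B]-c)[2][2];n*=np.sign(n[2])
print("plane",best,len(S),n,c,"tilt",np.degrees(np.arccos(n[2])),"yaw",np.degrees(np.arctan2(-n[1],-n[0])))
c1=cv2.resize(im[160:260,160:310],None,fx=5,fy=5,interpolation=cv2.INTER_CUBIC);save("crop",c1)
E
```

```text
jig [0.551 0.028 0.091]
off [0.51  0.037 0.081]
block [0.445 0.294 0.042]
tray [ 0.472 -0.34   0.006]
glue [ 0.678 -0.275  0.131]
oil [ 0.681 -0.346  0.085]
tape [ 0.478 -0.525  0.017]
sander [0.648 0.283 0.027]
torch [0.562 0.488 0.028]
cell [0.394 0.141 0.011]
bench [ 0.423 -0.185 -0.003]
lever [0.596 0.005 0.146]
block 597 [array([451. , 299.2]), array([111.5,  58.5]), np.float64(88.4)] 0.0379019554904128
tray 513 [array([ 474.7, -328.8]), array([159.9, 130.6]), np.float64(0.1)] 0.04947051595301318
plane 1288 2584 [-0.57519753  0.03237947  0.81737346] [0.56997697 0.03474842 0.10107504] tilt 35.17727562781584 yaw -3.2219386256825815
```

View pics/crop.png

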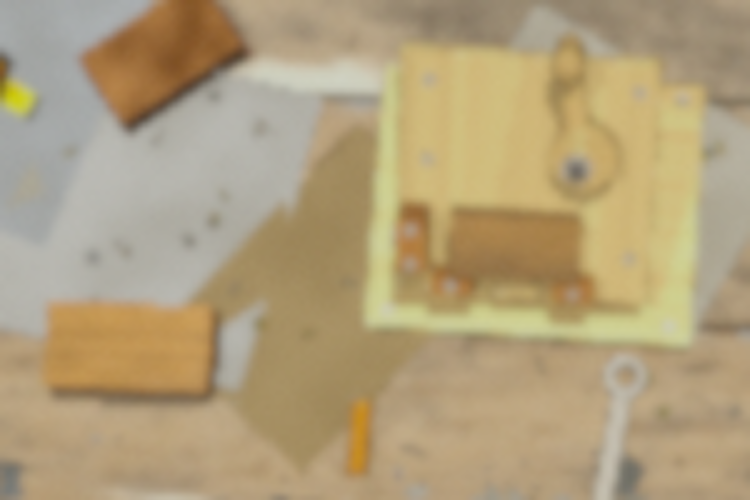

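The crop shows the offcut lying centred behind the two ledge stops, which are at crop (451,285) and (571,290). The end stop is at (410,245), the cam pivot at (577,170) and the lever grip at (570,50), so it is open. Next I'll look square-on with the wrist camera.

```bash
cat >> h.py <<'E'
def wcloud():
    c=get_calibration("wrist"); im,d=read_camera("wrist")
    K=np.array(c["K"]);R=cv2.Rodrigues(np.array(c["rvec"],float))[0];t=np.array(c["tvec"],float).ravel()
    v,u=np.indices(d.shape); x=(u-K[0,2])/K[0,0];y=(v-K[1,2])/K[1,1];th=np.hypot(x,y)+1e-9
    s=np.tan(np.minimum(th,1.4))/th
    P=np.stack([x*s*d,y*s*d,d],-1); W=(P-t)@R; W[(d==0)|(th>1.3)]=np.nan
    return im,W
def bedR(yaw,tilt=35):
    return Rn.from_euler("xyz",[0,-tilt,yaw],degrees=True).as_matrix()
def toolrpy(R,flip=False):
    s=-1 if flip else 1
    return Rn.from_matrix(np.c_[s*R[:,1],s*R[:,0],-R[:,2]]).as_euler("xyz",degrees=True)
E
python3 - <<'E'
from h import *
R=bedR(-3.2); o=np.array([.504,.036,.055])
print(R)
q0=status.get_qpos()
for f in (0,1):
    for h in(0.02,.22): print(f,h,solver.ik(o+R@[.03,0,h],toolrpy(R,f)))
    print("block",solver.ik([.451,.299,.03],toolrpy(np.eye(3),f)), "tray",solver.ik([.475,-.329,.03],toolrpy(np.eye(3),f)))
c=get_calibration("wrist");Rc=cv2.Rodrigues(np.array(c["rvec"],float))[0];p=-Rc.T@np.array(c["tvec"]).ravel()
Rt=Rn.from_euler("xyz",status.get_ee_rot(),degrees=True).as_matrix()
print(Rt,"cam in tool",Rt.T@(p-status.get_tool_pos()),"axis",Rt.T@Rc[2],c["K"])
E
```

```text
[[ 0.81787479  0.0558215  -0.5726821 ]
 [-0.0457263   0.99844076  0.0320179 ]
 [ 0.57357644  0.          0.81915204]]
0 0.02 [ -8.86950162  -6.17886161 137.63696101  13.50039112  14.04718
 -17.75999713]
0 0.22 None
block [ 2.27965030e+01  1.54114687e+01  1.16267151e+02 -2.54444375e-14
  4.83213799e+01  2.27965030e+01] tray [-44.76450098  19.32309724 111.11873061   0.          49.55817214
 -44.76450098]
1 0.02 [ -8.86950162  -6.17886161 137.63696101  13.50039112  14.04718
 162.24000287]
1 0.22 None
block [ 2.27965030e+01  1.54114687e+01  1.16267151e+02 -2.54444375e-14
  4.83213799e+01 -1.57203497e+02] tray [-4.47645010e+01  1.93230972e+01  1.11118731e+02 -2.54444375e-14
  4.95581721e+01  1.35235499e+02]
[[-9.21150752e-01  3.89204404e-01 -1.10669331e-03]
 [ 3.89205847e-01  9.21149048e-01 -1.79979977e-03]
 [ 3.18939496e-04 -2.08861842e-03 -9.99997768e-01]] cam in tool [ 0.08068724  0.00065241 -0.13542824] axis [-3.08798640e-01  8.01077295e-04  9.51127099e-01] [[325.1922621    0.         280.83501596]
 [  0.         325.1922621  211.05083766]
 [  0.           0.           1.        ]]
```

```bash
python3 - <<'E'
from h import *
o=np.array([.504,.036,.055]);R=bedR(-3.2)
def ok(p,tilt,s):
    # tool frame: pads along bed x, tilted short by (35-tilt) about bed y, sideways s about bed x
    Rr=bedR(-3.2,tilt)@Rn.from_euler("x",s,degrees=True).as_matrix()
    try: q=solver.ik(p,toolrpy(Rr)); 
    except Exception: q=None
    return q is not None
for tilt in(35,30,25,20):
  for s in range(-40,41,10):
    row=[]
    for b in [(.029,0,.012),(.029,0,.025),(.037,0,.05),(.045,0,.075),(.06,0,.1),(.08,0,.12),(.10,0,.15)]:
        row.append("X" if ok(o+R@b,tilt,s) else ".")
    print(tilt,s,"".join(row))
E
```

```text
35 -40 XXXXXXX
35 -30 XXXXXXX
35 -20 XXXXXXX
35 -10 XXXXXXX
35 0 .XXXXXX
35 10 XXXXXXX
35 20 XXXXXXX
35 30 XXXXXXX
35 40 XXXXXXX
30 -40 XXXXXXX
30 -30 XXXXXXX
30 -20 XXXXXXX
30 -10 XXXXXXX
30 0 XXXXXXX
30 10 XXXXXXX
30 20 XXXXXXX
30 30 XXXXXXX
30 40 XXXXXXX
25 -40 XXXXXXX
25 -30 XXXXXXX
25 -20 XXXXXXX
25 -10 XXXXXXX
25 0 XXXXXXX
25 10 XXXXXXX
25 20 XXXXXXX
25 30 XXXXXXX
25 40 XXXXXXX
20 -40 XXXXXXX
20 -30 XXXXXXX
20 -20 XXXXXXX
20 -10 XXXXXXX
20 0 XXXXXXX
20 10 XXXXXXX
20 20 XXXXXXX
20 30 XXXXXXX
20 40 XXXXXXX
```

```bash
python3 - <<'E'
from h import *
o=np.array([.504,.036,.055]);R=bedR(-3.2)
for s in(-20,-12,12,20):
    Rr=R@Rn.from_euler("x",s,degrees=True).as_matrix()
    for b in [(.029,0,.012),(.045,0,.075),(.10,0,.15)]: print(s,b,np.round(solver.ik(o+R@b,toolrpy(Rr)),1))
Rr=R
robot.movep(o+R@[.08,0,.16],toolrpy(Rr)); print(status.get_time_s(),status.get_tool_pos())
im,W=wcloud(); save("w1",im); np.savez("w1.npz",im=im,W=W)
E
```

```text
-20 (0.029, 0, 0.012) [  3.4   1.1 133.4 -63.4  26.7  66.6]
-20 (0.045, 0, 0.075) [  3.8  -9.6 135.1 -50.   32.   51.6]
-20 (0.1, 0, 0.15) [  3.8 -18.1 130.9 -38.   41.2  36.7]
-12 (0.029, 0, 0.012) [ -1.2  -2.  135.4 -48.4  17.7  48.6]
-12 (0.045, 0, 0.075) [ -1.1 -13.1 136.9 -32.6  25.1  31.9]
-12 (0.1, 0, 0.15) [ -1.1 -21.4 132.4 -22.5  36.6  20.2]
12 (0.029, 0, 0.012) [-16.4  -4.3 137.6  53.8  24.2 -62.7]
12 (0.045, 0, 0.075) [-17.3 -16.  139.2  40.2  31.6 -47.9]
12 (0.1, 0, 0.15) [-17.2 -24.5 134.4  30.   42.4 -35.2]
20 (0.029, 0, 0.012) [-21.   -2.5 136.9  61.8  33.8 -73.8]
20 (0.045, 0, 0.075) [-22.1 -14.2 138.7  50.7  40.1 -60.9]
20 (0.1, 0, 0.15) [-22.  -22.9 134.2  41.   49.3 -47.3]
2.3167 [0.47811153 0.0378832  0.23234134]
```

View pics/w1.png

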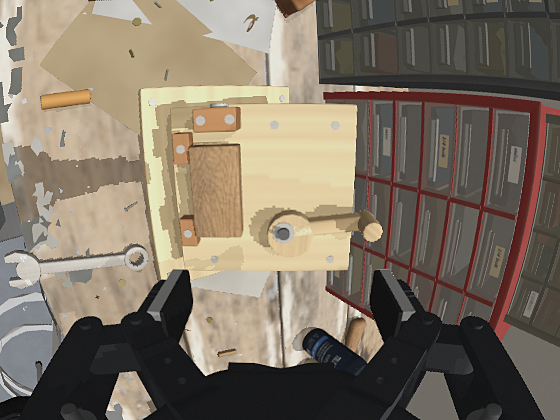

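The wrist view shows the offcut's top at columns 190-240 and rows 145-237, with ledge stops at (181,149) and (189,230) and the end stop at (215,119). The cam is at (285,232) and the lever grip at (370,231), swung slightly to the right. I'll use this to refine the bed frame.

```bash
python3 - <<'E'
from h import *
D=np.load("w1.npz");W=D["W"];im=D["im"]
# plane from bed surface patch pixels
S=np.concatenate([W[150:200,255:345].reshape(-1,3),W[135:145,250:345].reshape(-1,3),W[245:262,200:265].reshape(-1,3)]);S=S[np.isfinite(S[:,0])]
for _ in range(5):
    c=S.mean(0);n=np.linalg.svd(S-c)[2][2];n*=np.sign(n[2]);S=S[abs((S-c)@n)<.002]
yaw=np.degrees(np.arctan2(-n[1],-n[0]));print("n",n,"tilt",np.degrees(np.arccos(n[2])),"yaw",yaw,len(S))
# yaw from the offcut/edges: rough frame then measure
R=bedR(yaw,np.degrees(np.arccos(n[2])));o=np.array([.504,.036,.055]);o[0]-=((o-c)@n)/n[0]
B=(W-o)@R
def rng(m,name):
    p=B[m]; 
    if len(p)<5: print(name,len(p));return
    print(name,len(p),"min",np.percentile(p,1.5,0).round(4),"max",np.percentile(p,98.5,0).round(4),"med",np.median(p,0).round(4))
v,u=np.indices(W.shape[:2])
def win(u0,u1,v0,v1,zl,zh):return (u>=u0)&(u<u1)&(v>=v0)&(v<v1)&(B[...,2]>zl)&(B[...,2]<zh)
rng(win(170,192,128,168,.013,.018),"ledgeL");rng(win(175,204,212,250,.013,.018),"ledgeR")
rng(win(188,245,100,137,.031,.037),"end")
rng(win(180,250,138,245,.0175,.022),"offcut")
rng(win(355,390,215,245,.036,.045),"grip")
rng(win(262,312,205,255,.016,.020),"cam")
rng(win(180,360,95,275,-.003,.003),"bed")
r=cv2.minAreaRect((B[win(180,250,138,245,.0175,.022)][:,:2]*1000).astype(np.float32));print(r)
r=cv2.minAreaRect((B[win(160,362,90,280,-.003,.003)][:,:2]*1000).astype(np.float32));print(r)
print("o",o)
E
```

```text
n [-0.57222632  0.02638598  0.81967116] tilt 34.94811046692285 yaw -2.6401009245035674 6494
ledgeL 524 min [-0.0141  0.0355  0.0137] max [0.0019 0.0625 0.0176] med [-0.0061  0.0495  0.0159]
ledgeR 446 min [-0.014  -0.0442  0.0143] max [ 0.0073 -0.0164  0.0179] med [-0.0056 -0.0298  0.016 ]
end 1062 min [0.0114 0.0639 0.0322] max [0.0462 0.0833 0.0356] med [0.0292 0.0736 0.034 ]
offcut 4256 min [ 0.0025 -0.032   0.0177] max [0.0451 0.0492 0.0205] med [0.0242 0.0105 0.0189]
grip 335 min [ 0.1528 -0.0294  0.0365] max [ 0.1693 -0.0125  0.0411] med [ 0.1607 -0.0207  0.0397]
cam 1340 min [ 0.0702 -0.0515  0.0164] max [ 0.1094 -0.0136  0.0199] med [ 0.0921 -0.0333  0.018 ]
bed 19519 min [-0.013  -0.077  -0.0015] max [0.1491 0.0843 0.0016] med [ 0.0842  0.0169 -0.    ]
((19.52431869506836, 4.689414978027344), (92.02371978759766, 53.844482421875), 88.60519409179688)
((65.45550537109375, 3.2293319702148438), (166.39102172851562, 172.62808227539062), 89.9144058227539)
o [0.50149206 0.036      0.055     ]
```

```bash
cat >> h.py <<'E'
YAW=-2.64; RB=bedR(YAW,35); OB=np.array([.50149,.036,.055])+RB@[.0019,.0091,0]
S=-15
def bp(x,y,z): return OB+RB@np.array([x,y,z])/1000   # bed mm -> world
def ori(yaw,tilt,s=S): return toolrpy(bedR(yaw,tilt)@Rn.from_euler("x",s,degrees=True).as_matrix())
BO=ori(YAW,35)
def rep(t=""): print(t,"t",round(status.get_time_s(),2),np.round(status.get_tool_pos(),4),"w",round(status.get_grip_width(),4),"gf",np.round(status.get_grip_force(),1),"F",np.round(status.get_ft_force(),1))
E
python3 - <<'E'
from h import *
robot.gripper_to(.072,40)
robot.movep(bp(45,0,90),BO); rep("pre")
robot.movel(bp(22,0,40),BO); rep("near")
robot.movel(bp(22,0,12),BO,v=.05); rep("at")
robot.gripper_to(.03); rep("grip")
robot.movel(bp(34,0,45),BO,v=.08); robot.movel(bp(50,0,130),BO); rep("up")
robot.movep([.475,-.329,.15],ori(0,0)); rep("tray")
robot.movel([.475,-.329,.021],ori(0,0),v=.12); rep("down")
robot.gripper_to(.07); rep("open")
robot.movel([.475,-.329,.17],ori(0,0)); rep("clear")
im,W=wcloud(); save("w2",im)
E
```

```text
pre t 3.48 [0.489  0.0458 0.156 ] w 0.0723 gf 0.0 F [ 1.2 -1.  -0.1]
near t 4.0 [0.4991 0.0449 0.1023] w 0.0721 gf 0.0 F [-0.1  0.2  0.7]
at t 4.71 [0.5148 0.0445 0.079 ] w 0.072 gf 0.0 F [1.2 0.3 0.1]
grip t 5.09 [0.5146 0.0446 0.0791] w 0.043 gf 40.6 F [-5.1  1.6  5.5]
up t 6.41 [0.4695 0.0465 0.1901] w 0.043 gf 40.6 F [-0.2 -0.2 -0.4]
tray t 7.82 [ 0.475  -0.3281  0.1494] w 0.0429 gf 40.6 F [-0.2 -0.1 -0.8]
down t 9.04 [ 0.4757 -0.3295  0.022 ] w 0.0431 gf 40.6 F [-0.3  0.1 -0.1]
open t 9.43 [ 0.4752 -0.3292  0.0214] w 0.0703 gf 0.0 F [ 0.   0.4 -0.2]
clear t 10.57 [ 0.4743 -0.3284  0.1686] w 0.07 gf 0.0 F [-0.6  1.3 -0.5]
```

View pics/w2.png

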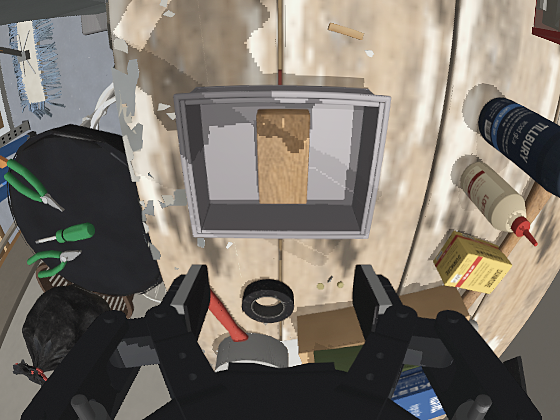

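The view shows the offcut lying flat in the tray at about (283,157), with the bottles and tape undisturbed. Next I'll go over the jig to the block and measure it.

```bash
python3 - <<'E'
from h import *
robot.movel([.475,-.329,.30],ori(0,0),v=.2)
robot.movep([.45,.299,.26],ori(0,0,0)); rep("blk")
im,W=wcloud(); save("w3",im); np.savez("w3.npz",im=im,W=W)
m=(abs(W[...,0]-.451)<.06)&(abs(W[...,1]-.299)<.085)&(W[...,2]>.030)&(W[...,2]<.046)
p=W[m]; print(m.sum(),np.median(p,0)); r=cv2.minAreaRect((p[:,:2]*1000).astype(np.float32));print(r)
print(np.percentile(p,[1,99],axis=0))
for lo,hi in((-.05,-.02),(-.02,.02),(.02,.05)):
    k=abs(p[:,1]-.299-(lo+hi)/2)<(hi-lo)/2; print(p[k][:,1].mean(),np.percentile(p[k][:,0],[2,98]))
b=(abs(W[...,0]-.40)<.015)&(abs(W[...,1]-.30)<.04);print("bench z",np.nanmedian(W[b][:,2]))
E
```

```text
blk t 13.66 [0.4505 0.2984 0.2601] w 0.07 gf 0.0 F [-0.4  0.2  0.4]
4925 [0.44971125 0.30298238 0.03885797]
((449.40289306640625, 299.9776611328125), (110.7889175415039, 58.13230514526367), 88.14663696289062)
[[0.42048976 0.24599426 0.03679655]
 [0.4781426  0.354576   0.04063123]]
0.2643169738903461 [0.4204729  0.47619393]
0.29930255250286564 [0.42152531 0.47697959]
0.3339151715025542 [0.42304426 0.47831107]
bench z 0.31635252809509906
```

View pics/w3.png

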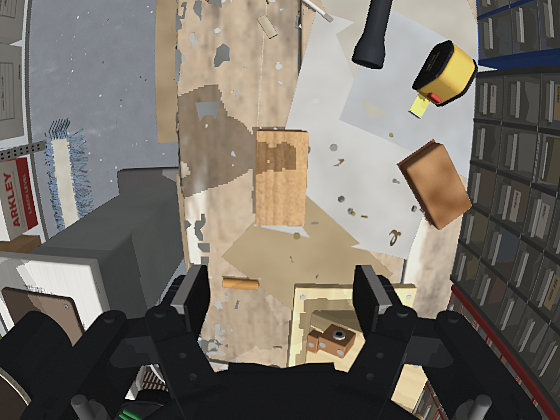

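The view shows the block at about (282,178), flat with free space either side, and it measures 110.8 x 58.1 mm with its top at z = 0.039. I'll grasp it, carry it over and lower it onto the bed by feel.

```bash
cat >> h.py <<'E'
def fb(n=5):
    f=[]
    for _ in range(n): f.append(status.get_ft_force()); robot.pause(.02)
    return RB.T@np.mean(f,0)
E
python3 - <<'E'
from h import *
for b in((45,-4,130),(36,-4,60),(32,-4,20),(29,2,14)): print(np.round(solver.ik(bp(*b),BO),1))
o=ori(-1.85,0); x,y=.4494,.300
robot.gripper_to(.082,50)
robot.movep([x,y,.12],o)
robot.movel([x,y,.045],o); robot.movel([x,y,.017],o,v=.05); rep("at")
robot.gripper_to(.045); rep("grip")
robot.movel([x,y,.06],o,v=.1); robot.movel([x,y,.25],o,v=.2); rep("up")
robot.movep(bp(55,-4,150),BO); rep("over")
robot.movel(bp(36,-4,60),BO); robot.movel(bp(32,-4,22),BO,v=.06); rep("low")
f0=fb(); print("f0",f0.round(1))
z=22
while z>10:
    z-=1; robot.movel(bp(32,-4,z),BO,v=.03); f=fb(); print(z,(f-f0).round(1))
    if (f-f0)[2]>5: break
im,W=wcloud(); save("w4",im); np.savez("w4.npz",im=im,W=W); rep()
E
```

```text
[  1.8 -22.  138.3 -32.4  34.2  31.5]
[  1.4  -9.8 136.7 -43.6  25.5  44.1]
[  1.2  -2.5 134.9 -52.9  21.7  54.1]
[  2.   -1.2 134.6 -55.2  21.7  57.3]
at t 15.97 [0.4494 0.3    0.0168] w 0.082 gf 0.0 F [-0.1 -0.4  0.3]
grip t 16.31 [0.45   0.3004 0.0177] w 0.0575 gf 55.9 F [-0.5  0.8  1.7]
up t 17.99 [0.4486 0.2996 0.2482] w 0.057 gf 55.6 F [ 0.5  0.8 -1.3]
over t 19.01 [0.4628 0.0432 0.2109] w 0.0575 gf 55.6 F [ 0.2  0.8 -1.2]
low t 20.56 [0.5171 0.0404 0.0929] w 0.057 gf 55.6 F [-0.8  0.2 -0.8]
f0 [-0.5 -0.1 -0.6]
21 [-0.2 -0.1 -0.6]
20 [ 0.   0.2 -0.2]
19 [-0.1  0.  -0.2]
18 [-0.1  0.2 -0.5]
17 [-0.2 -0.  -0.2]
16 [-1.3  1.2  7. ]
 t 22.69 [0.5202 0.0403 0.0879] w 0.0571 gf 56.3 F [-4.9  1.2  4.1]
```

View pics/w4.png

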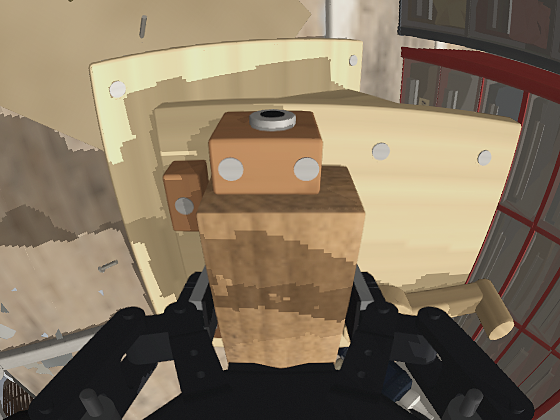

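The view shows the block on the bed just short of the end stop (210-320, 195), with a small gap to the left ledge stop. I'll slide it home by feel.

```bash
python3 - <<'E'
from h import *
x,y,z=32,-4,16.5
robot.movel(bp(x,y,z),BO,v=.03); f0=fb(); print("f0",f0.round(1))
while x>25:
    x-=.7; robot.movel(bp(x,y,z),BO,v=.03); f=fb(); 
    if (f-f0)[0]>6: break
print("x",x,(f-f0).round(1))
x+=.4; robot.movel(bp(x,y,z),BO,v=.03); f0=fb(); print("f0",f0.round(1))
while y<4:
    y+=.7; robot.movel(bp(x,y,z),BO,v=.03); f=fb()
    if (f-f0)[1]<-6: break
print("y",y,(f-f0).round(1)); rep()
robot.gripper_to(.068); rep("rel")
im,W=wcloud(); save("w5",im)
robot.movel(bp(x,y,45),BO,v=.08); robot.movel(bp(45,y,130),BO,v=.15); rep("up")
im,W=wcloud(); save("w6",im); np.savez("w6.npz",im=im,W=W)
B=(W-OB)@RB
m=(B[...,2]>.034)&(B[...,2]<.042)&(B[...,0]>-.01)&(B[...,0]<.07)&(B[...,1]<.053)&(B[...,1]>-.07)
print(cv2.minAreaRect((B[m][:,:2]*1000).astype(np.float32)),np.median(B[m],0))
g=(B[...,2]>.036)&(B[...,2]<.045)&(B[...,0]>.13)&(B[...,0]<.18)&(B[...,1]<.05)&(B[...,1]>-.09)
print("grip",g.sum(),np.median(B[g],0))
E
```

```text
f0 [-0.5 -0.  -0.2]
x 27.100000000000005 [ 6.1 -1.6 -3.6]
f0 [ 4.5 -1.1 -3. ]
y 2.3 [ 0.8 -8.1  1.5]
 t 28.69 [0.5174 0.0445 0.0868] w 0.0573 gf 55.4 F [ 5.5 -9.2  1.8]
rel t 28.96 [0.5155 0.0469 0.0843] w 0.0682 gf 0.0 F [-0.5  0.8  0.4]
up t 30.24 [0.4656 0.049  0.1874] w 0.0678 gf 0.0 F [ 0.1 -0.3 -1.4]
((28.337039947509766, -1.2119483947753906), (108.57445526123047, 58.26108932495117), 89.74688720703125) [0.02890944 0.00818521 0.0378569 ]
grip 314 [ 0.15843683 -0.02919242  0.03933162]
```

View pics/w6.png

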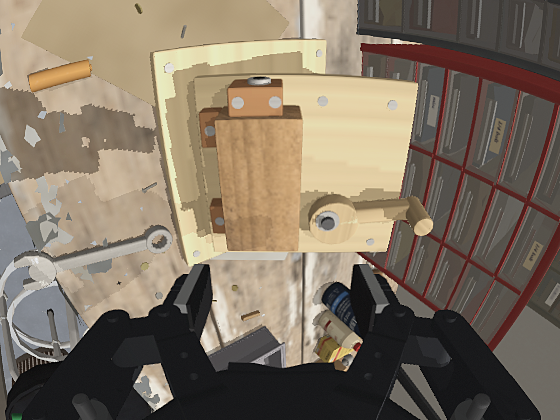

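The view shows the block flat in the bed, against both ledge stops (210,130 and 218,215) and the end stop (255,97); the fit puts it at bed (28.3,-1.2) mm, 0.25° off. The lever is still open with its grip at (420,215), so next I pinch the grip and swing it along its arc.

```bash
cat >> h.py <<'E'
PV=np.array([81.3,-38.4])
def gp(turn,r=78):
    a=np.radians(10)-turn; return PV+r*np.array([np.cos(a),np.sin(a)])
LO=ori(YAW,35,0)
E
python3 - <<'E'
from h import *
D=np.load("top0.npz");W=D["W"]
m=(abs(W[...,1])<.12)&(W[...,2]>.2)&(W[...,0]>.4);print("cabinet min x",np.percentile(W[m][:,0],1))
for b in((*gp(.06),80),(*gp(.06),30),(*gp(.8),30),(*gp(1.5),30),(*gp(1.5),90)): print(np.round(bp(*b),3),np.round(solver.ik(bp(*b),LO),1))
E
```

```text
cabinet min x 0.7131329196622784
[0.586 0.012 0.213] [-10.7  -9.1 124.8   9.3  29.8 -14.7]
[0.615 0.01  0.172] [-10.2  -1.7 122.9  10.5  24.5 -15.8]
[ 0.601 -0.044  0.164] [-17.2  -2.8 124.8  19.8  25.1 -30.1]
[ 0.563 -0.072  0.138] [-22.3  -5.  130.1  28.2  24.1 -42.5]
[ 0.529 -0.07   0.187] [-24.1 -15.1 132.7  23.6  31.6 -38.3]
```

```bash
python3 - <<'E'
from h import *
robot.gripper_to(.045,60)
robot.movep(bp(*gp(.06),90),LO); robot.movel(bp(*gp(.06),50),LO)
f0=fb(); robot.movel(bp(*gp(.06),30),LO,v=.05); rep("at"); print((fb()-f0).round(1))
robot.gripper_to(.01); rep("pinch"); print((fb()-f0).round(1))
t=.06;dr=0
while t<1.62:
    t+=.12 if t<1.25 else .04
    robot.movel(bp(*gp(t,78+dr),30),LO,v=.06)
    f=fb(3)-f0; a=np.radians(10)-t; u=np.array([np.cos(a),np.sin(a)]); tg=np.array([np.sin(a),-np.cos(a)])
    fr,ft=f[:2]@u,f[:2]@tg
    print(round(t,2),"rad",round(fr,1),"tan",round(ft,1),"z",round(f[2],1),round(status.get_grip_width(),4))
    if abs(fr)>5: dr+=np.clip(fr*.06,-.6,.6)
    if ft<-19 or abs(fr)>40: break
rep("end")
E
```

```text
at t 32.5 [0.6148 0.0104 0.1712] w 0.045 gf 0.0 F [ 0.  -0.2  0.2]
[ 0.   0.2 -0.1]
pinch t 32.94 [0.6157 0.0102 0.173 ] w 0.0162 gf 58.5 F [2.  0.2 2.6]
[2.4 0.4 0.3]
0.18 rad 2.1 tan 5.5 z 3.6 0.0165
0.3 rad 3.0 tan -3.2 z 2.8 0.0166
0.42 rad 4.3 tan -0.1 z 3.3 0.0165
0.54 rad 4.6 tan -4.6 z 1.5 0.0167
0.66 rad 5.2 tan -3.2 z -0.0 0.0164
0.78 rad 7.0 tan -2.3 z -0.0 0.0161
0.9 rad 6.9 tan -3.4 z -2.1 0.0167
1.02 rad 9.3 tan -0.2 z -2.6 0.0167
1.14 rad 11.6 tan -0.1 z -3.2 0.0167
1.26 rad 11.4 tan -3.4 z -4.8 0.0165
1.3 rad 12.1 tan -2.7 z -5.1 0.0165
1.34 rad 10.4 tan -5.6 z -5.6 0.0161
1.38 rad 10.7 tan -5.0 z -5.2 0.0166
1.42 rad 11.7 tan -3.0 z -3.4 0.0166
1.46 rad 10.1 tan -4.7 z -3.9 0.0164
1.5 rad 10.3 tan -6.2 z -6.0 0.0163
1.54 rad 6.9 tan -10.8 z -10.3 0.0158
1.58 rad 7.7 tan -12.8 z -11.5 0.0155
1.62 rad 4.4 tan -17.1 z -16.8 0.0158
end t 39.31 [ 0.5615 -0.0841  0.1389] w 0.0158 gf 59.5 F [24.4 -3.8 -2.9]
```

```bash
python3 - <<'E'
from h import *
for t in(1.65,1.68,1.71):
    robot.movel(bp(*gp(t,82),30),LO,v=.04)
    f=fb(3); a=np.radians(10)-t; ft=f[:2]@[np.sin(a),-np.cos(a)]; print(t,f.round(1),round(ft,1))
    if ft<-21: break
robot.gripper_to(.045); rep("rel")
p=gp(t,82); robot.movel(bp(*p,60),LO,v=.1); robot.movel(bp(*p,100),LO,v=.15)
robot.movel(bp(75,-20,150),LO,v=.15); rep("view")
im,W=wcloud(); save("w7",im)
B=(W-OB)@RB
m=(B[...,2]>.034)&(B[...,2]<.042)&(B[...,0]>-.01)&(B[...,0]<.07)&(B[...,1]<.053)&(B[...,1]>-.07)
print(cv2.minAreaRect((B[m][:,:2]*1000).astype(np.float32)),np.median(B[m],0))
g=(B[...,2]>.036)&(B[...,2]<.045)&(B[...,0]>.05)&(B[...,0]<.18)&(B[...,1]<-.085)&(B[...,1]>-.14)
c=np.median(B[g],0)*1000;d=c[:2]-PV;print("grip",g.sum(),c,"turn",np.radians(10)-np.arctan2(d[1],d[0]))
E
```

```text
1.65 [ 21.4 -10.3 -23.8] -20.4
1.68 [ 26.1  -7.9 -30.4] -25.5
rel t 40.31 [ 0.5528 -0.0787  0.1316] w 0.0448 gf 3.2 F [ 5.2 -3.   3.2]
view t 42.08 [0.4779 0.0261 0.2211] w 0.045 gf 0.0 F [-0.  -1.2 -0.5]
((28.798519134521484, -1.3088607788085938), (109.20101928710938, 58.96748352050781), 89.35543060302734) [0.03005223 0.00326896 0.03795332]
grip 269 [ 101.37528145 -112.18471224   39.52997044] turn 1.4796805589941062
```

View pics/w7.png

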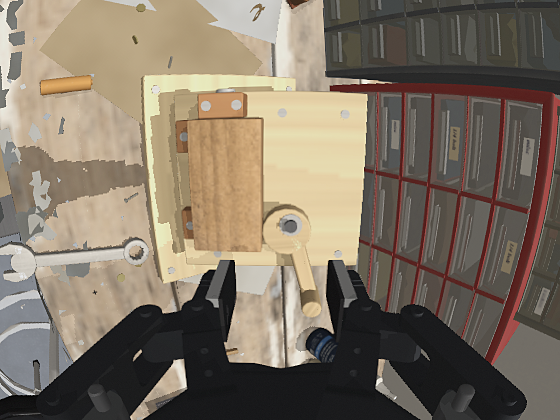

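The view shows the lever swung right with its grip at (311,302), turn about 1.48, and the cam bearing on the block. The block is still home and square, the last push was about 25 N, and the gripper is clear, so I'm handing in.

```bash
python3 - <<'E'
from h import *
rep(); print(sign_off())
E
```

```text
t 42.12 [0.4779 0.0258 0.2212] w 0.0452 gf 0.0 F [0.6 0.  0.2]
the job is handed in; nothing more can be done
None
```

I handed the job in at about 42 s, with the verdict not reported back: the offcut is in the scrap tray, the block is home against its stops, and the cam lever is jammed on it at about 1.48 rad.

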